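# Free the slicing disc: lock the collar, find the cap's thread hand

## Task

On the white food processor, first turn the black lock collar by its tab until the tab lines up with the red locked mark. Then take off the orange winged cap that holds the slicing disc: nobody remembers whether its thread is left- or right-handed, so find out: if it will not loosen one way, turn it the other. Once it has turned loose, lift it straight up off the spindle. Finish while holding the cap in the gripper, still and upright, some 12 cm above its seat, with the collar left locked and everything else on the counter left where it stands.

Things in the scene. Friction and masses are not known exactly. Their poses are not given: they have to be found in the camera images.
- processor: white food processor, fixed (all sizes in mm). Origin on the vertical spindle axis at counter height, x, y, z its own axes (z up). Round deck 228 across, 40 high, centred on the origin; a motor tower stands at its +y side (170 along x, y from 123 to 233, 135 high). On the deck, concentric: the black collar, and a steel slicing disc 116 across whose top is at z = 52; the cap stands on that disc
- lock_collar (a joint): angle of the captive black lock collar about the spindle axis, rad: grows counter-clockwise seen from above. 1.0 = tab at the red locked mark; starts between 0 and 0.35; stops at 0 and 1.3. Stiff (about 0.12 N m of friction), stays where it is left. Ring 164 across, top at z = 48.5; its tab stands up from it
- tab_top (a point): centre of the top of the collar's tab, z = 85.5, 83 from the spindle axis, moving with the collar. The tab is an upright fin 10 thick along the direction of turning, 26 long radially, standing 37 above the ring; a white line runs along its top
- locked_mark (a point): centre of the red locked mark painted on the deck, 100.5 from the spindle axis: the tab is locked when it points to it (joint 1.0)
- cap: orange screw cap, 60 across, skirt 23 high, loose part of about 70 g, origin at the centre of its underside, z up. At the start it is screwed home on the spindle axis, its underside at z = 52 above the counter and its x along the processor's x
- wing (a point): middle of the cap's grip wing, on the cap's axis, 37 above its underside. The wing stands on the cap from 23 to 51 above its underside, 46 long along the cap's x, 14 thick along its y
- seat (a point): the cap's seat on the spindle axis, z = 52. Quick thread of unknown hand, differing from start to start: the wrong way the cap stops hard after about 0.1 rad (forcing only slips the grip or jams); the right way it turns easily and stops after about 1.0 rad. It lifts straight up only when turned 0.75 to 1.0 rad, with 1 to 2 mm of side play; before that it will not
- disc_rack: three-tier stacking rack of clear disc housings, 180 x 180 x 190 high, fixed, origin at the centre of its underside: bystander
- glass_bowl: small glass bowl 110 across, 50 high, origin at the centre of its underside: bystander
- red_lid: red silicone lid 140 across, 26 high with its knob, lying flat, origin at the centre of its underside: bystander
- whisk: steel whisk lying along its own x, 265 long and 50 wide, about 32 high, origin at its underside where handle meets loops: bystander
- jar: amber glass jar 70 across, 100 high, origin at the centre of its underside: bystander
- mug: blue mug 80 across, 90 high, handle at its +y, origin at the centre of its underside: bystander
There are look-alikes about, which are no part of the job. Of the things like the cap, leave any that is purple or yellow; of the rest the larger one is meant.

How it is judged:
By the outcome, as a careful person would: the job done as asked, in the order asked, and still so for the second after the job is handed in, while the arm keeps its last pose, push and grip.
It also fails if it takes over 54 s, if anything falls off the work surface, if the arm or the gripper's body presses on something with over 40 N, if the wrist force passes 120 N, or if a joint passes its speed limit or range.

## Robot

A 6-joint arm with a two-finger parallel gripper is mounted at the origin on the work surface. World frame = base frame: x ahead of the robot, y to its left, z up, the work surface at z = 0. Lengths are in m, angles in rad, forces in N, time in s.
With the tool pointing down it reaches from about 0.375 to 0.75 m from the base axis. Payload 9 kg.
Tool frame: the origin (TCP) lies at the centre of the arm's flange, where the gripper is bolted on; the fingertips stand 173 mm ahead of it and the grasp point (between the pads) lies 155 mm ahead of it; z points along the fingers, y is the line along which they close (so a half turn about z gives the same grasp; the last joint's range is limited). The gripper opens to 85 mm and grips with 20 to 120 N. Pads are 22 mm wide; open, the fingers measure 114 mm over their backs; the gripper's body (76 mm by 85 mm) begins 54 mm behind the grasp point. The pads swing forward as they close: fully open they stand 13 mm farther back than shut.
Start: joints at [-1.443, 0.104, 0.097, 1.564, 0, 1.353], TCP at [0.203, -0.564, 0.405] pointing down, gripper open.
Joint ranges: [-2.99, 2.99], [-0.84, 1.86], [-1.1, 1.16], [-1.84, 2.11], [-1.51, 1.56], [-3.14, 3.14]. Speed limits (rad/s): [2.22, 2.22, 2.57, 3.14, 3.14, 3.14].

## Interface

Orientations are given as a unit quaternion [w, x, y, z].
In Python, from bench import bot gives the robot as it stands.
- The arm moves only by the tool servo_tool, never from a script. Its argument "rows" is a list that holds one entry, the list of rows, each a list of 6 numbers: the shift along the tool's x, y, z scaled (see below), then the turn, a rotation vector about the tool's x, y, z scaled (see below). In form: [[[tx, ty, tz, rx, ry, rz], ...]]. A call has 1 to 8 rows; each row shifts and turns the commanded pose from where the row before left it, along the tool's axes as they then stand; what a row does not reach is not made up. The controller multiplies each number of a shift by 0.02 m and each number of a turn by 6 degrees. A row lasts 1/10 s, in which the tool goes at most 50 mm and 8.59 degrees, less where a joint would pass 70% of its speed; a pose out of reach is approached as far as the arm can. A call with a number of a shift or a turn outside -1 to 1 is refused whole. A call with a gripper value outside its range is refused whole. "jaw" is the closure in counts, from 0 (fully open) to 255 (shut), set as the call begins (left out, the last holds). The fingers move at their own pace and stop on an object; "grip_force" is the grip in N (left out, the last holds). Time passes only in rows, so rows that do not move let the fingers close. It gives the time, the measured TCP pose, the force, the opening and the grip force at its end, in the units of the state.
- bot.sense(): the state, without advancing time (a new reading comes with each control period).
- bot.grab_frame(name): name is "scene" or "top"; returns the picture (384x512x3 uint8, blue, green, red); there is no depth.
- bot.camera_params(name): a dict with "K" (3x3 intrinsics, pixels), "k1" (the pictures are not rectified: a ray, as slopes to the right and down, at radius r is drawn at 1 + k1 r^2 times it, then the intrinsics apply), "extrinsics" (4x4, takes a point from world to camera coordinates). Camera axes: x right, y down, z forward; pixel columns grow to the right and rows downward; lengths in m; the calibration is good to about 2 mm. A picture is of the moment at which its call begins. camera_params takes no time and is no camera call.
- bot.job_done(): hands the job in; it is judged then, once.
The state is a dict: "clock": time; "joints": joint angles; "qd": joint speeds; "effort": joint torques, N m; "ee_pos": TCP position; "ee_rot": TCP orientation; "ft_force": force on the tool from outside, world axes, zero at the start; "torque": the same for the moment, N m; "finger_gap": finger opening in m; "grasp_force": force on a finger pad.
Only numpy, scipy, OpenCV 4.12 (cv2) and the standard library are available. Lean on these libraries where they do the work, as an engineer would, in place of code of your own. Each camera call takes 0.05 s, during which the arm holds its last target. There are 200 camera calls.

## Working session

There is one attempt and no reset: what is moved stays moved. The work goes in short steps, Python scripts to look and compute and a tool call to move; the robot and the scene stay as the last step left them, time stands still between calls to the robot, and variables do not carry over. Pictures are saved under pics/ and viewed, at most 10 in all, crops included, and the job is handed in when it is done.

Besides the shell and the picture viewer there is one more tool, called after ">>>" as name(argument=value, ...), one argument or row to a line, values as JSON. servo_tool: Moves the arm, as the interface text tells. Shifts and turns lie within -1 to 1; 1 stands for 0.02 m of shift or 6 degrees of turn. Its arguments: {"type":"object","properties":{"rows":{"type":"array","items":{"type":"array","items":{"type":"array","items":{"type":"number","minimum":-1,"maximum":1}}}},"jaw":{"type":"number"},"grip_force":{"type":"number"}},"required":["rows"]}

```bash
mkdir -p pics
cat > h.py <<'E'
import numpy as np, cv2
from bench import bot
def ray(n,u,v):
    p=bot.camera_params(n);K=np.array(p['K'],float);E=np.array(p['extrinsics'],float)
    x=np.array([(u-K[0,2])/K[0,0],(v-K[1,2])/K[1,1]]);s=x.copy()
    for _ in range(20): s=x/(1+p['k1']*(s@s))
    R=E[:3,:3];return -R.T@E[:3,3],R.T@np.array([s[0],s[1],1])
def onz(n,u,v,z):
    c,d=ray(n,u,v);return c+d*(z-c[2])/d[2]
def proj(n,P):
    p=bot.camera_params(n);K=np.array(p['K'],float);E=np.array(p['extrinsics'],float)
    q=E[:3,:3]@np.array(P,float)+E[:3,3];s=q[:2]/q[2];s=s*(1+p['k1']*(s@s))
    return np.array([K[0,0]*s[0]+K[0,2],K[1,1]*s[1]+K[1,2]])
E
python3 - <<'E'
from h import *
for n in('scene','top'):
    f=bot.grab_frame(n);cv2.imwrite(f'pics/{n}0.png',f)
    print(n,bot.camera_params(n))
E
```

```text
scene {'K': array([[386.37233544,   0.        , 253.29839204],
       [  0.        , 386.37233544, 199.42827593],
       [  0.        ,   0.        ,   1.        ]]), 'k1': -0.13159279590160183, 'extrinsics': array([[ 0.77311717,  0.6341651 , -0.01115608, -0.4307895 ],
       [ 0.35374401, -0.44571888, -0.82231372, -0.12734041],
       [-0.52645514,  0.63179846, -0.56892503,  1.68822136],
       [ 0.        ,  0.        ,  0.        ,  1.        ]])}
top {'K': array([[393.22284547,   0.        , 251.2722306 ],
       [  0.        , 393.22284547, 198.13096882],
       [  0.        ,   0.        ,   1.        ]]), 'k1': 0.00540710552303354, 'extrinsics': array([[ 0.0054379 , -0.99979791,  0.01935356, -0.02441815],
       [-0.99736366, -0.00682312, -0.07224384,  0.55433913],
       [ 0.07236129, -0.01890968, -0.99719921,  1.18933947],
       [ 0.        ,  0.        ,  0.        ,  1.        ]])}
```

View pics/scene0.png

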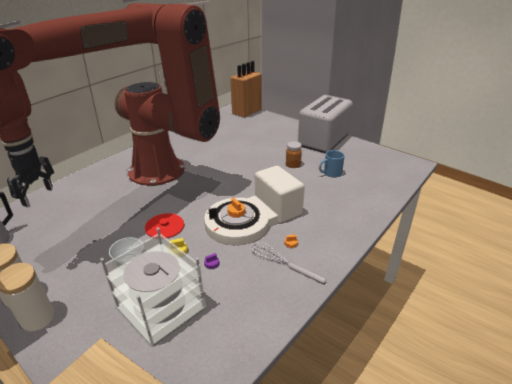

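View pics/top0.png

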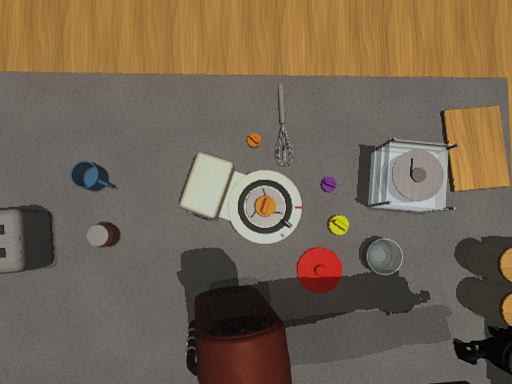

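The top view shows the processor cap at about (265,206), its tab near (288,223) and the red mark near (298,208). There are four cap-like things: orange on the disc (265,206), small orange at (254,140), purple at (328,184) and yellow at (339,225). The one meant is the larger orange one, on the spindle. I'll confirm it in an enlarged crop and measure.

Run:
```python
from h import *
f=cv2.imread('pics/top0.png');s=cv2.imread('pics/scene0.png')
a=cv2.resize(f[120:260,175:355],None,fx=4.2,fy=4.2,interpolation=cv2.INTER_CUBIC)[:590]
cv2.imwrite('pics/crop1.png',a)
b=cv2.resize(s[160:270,190:330],None,fx=5,fy=5,interpolation=cv2.INTER_CUBIC);cv2.imwrite('pics/crop2.png',b)
for n,im in(('top',f),('scene',s)):
    h=cv2.cvtColor(im,cv2.COLOR_BGR2HSV)
    for nm,lo,hi in(('orange',(8,170,120),(19,255,255)),('red',(0,150,90),(6,255,255)),('black',(0,0,0),(180,255,45))):
        m=cv2.inRange(h,lo,hi);k,l,st,c=cv2.connectedComponentsWithStats(m)
        for i in range(1,k):
            if st[i,4]>=4 and (175<c[i,0]<360 and 110<c[i,1]<280): print(n,nm,st[i],c[i].round(1))
```

```text
top orange [247 133  14  14 135] [253.8 139.6]
top orange [255 196  21  20 315] [264.9 205.7]
top red [295 207   7   1   7] [298. 207.]
top red [ 297  247   45   46 1594] [319.1 269.5]
top black [263 180   5   1   5] [265. 180.]
top black [271 181   6   3   7] [273.7 182. ]
top black [321 185   2   4   4] [321.2 186.5]
top black [283 195   3   6   6] [284.3 197.5]
top black [286 202   1   4   4] [286.  203.5]
top black [238 206   1   4   4] [238.  207.5]
top black [286 207   1   5   5] [286. 209.]
top black [280 218   9   9  19] [283.5 222.1]
top black [265 228   4   1   4] [266.5 228. ]
scene orange [287 151  13   4  27] [292.7 152.4]
scene orange [228 198  17  19 222] [235.8 208.3]
scene orange [285 235  12  12 116] [290.8 240.8]
scene black [199 107  20  31 479] [208.6 122.2]
scene black [210 203  48  25 219] [231.6 217.4]
```

View pics/crop1.png

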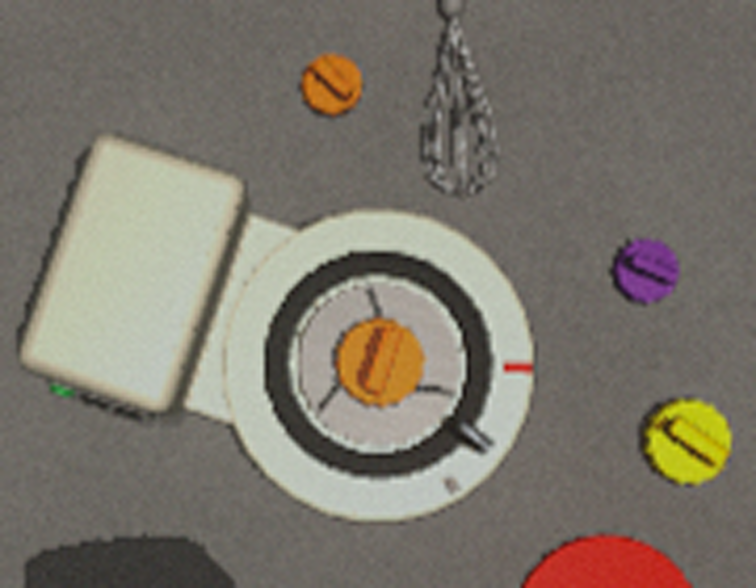

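View pics/crop2.png

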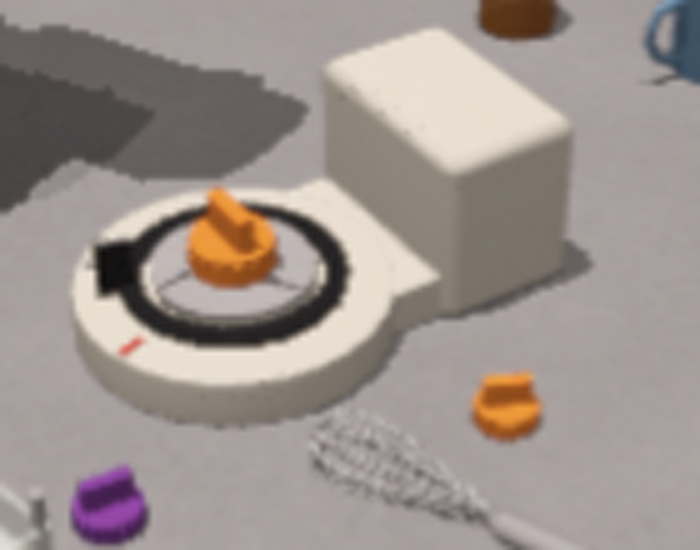

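The crops confirm that the large orange cap sits on the spindle. The tab top's white line is near (476,437) in the crop, the red mark near (518,367). The smaller orange one lies loose near the whisk, so it is a look-alike.

Run:
```python
from h import *
f=cv2.imread('pics/top0.png');h=cv2.cvtColor(f,cv2.COLOR_BGR2HSV)
def cp(u,v): return (u+.5)/4.2-.5+175,(v+.5)/4.2-.5+120
# ring: dark pixels within ellipse fit
m=cv2.inRange(h,(0,0,0),(180,255,90))[150:250,225:305];
c=max(cv2.findContours(m,cv2.RETR_EXTERNAL,cv2.CHAIN_APPROX_NONE)[0],key=lambda c:cv2.contourArea(c) if cv2.contourArea(c)<3000 else 0)
P=np.array([onz('top',p[0][0]+225,p[0][1]+150,.0485)[:2] for p in c])
from scipy.optimize import least_squares
r=least_squares(lambda q:np.hypot(*(P-q[:2]).T)-.082,P.mean(0),loss='soft_l1',f_scale=.002);print('ring',r.x,len(P),np.median(abs(r.fun)))
C=r.x
# deck circle
m=cv2.inRange(h,(0,0,130),(180,70,255))[150:255,215:310]
c=max(cv2.findContours(m,cv2.RETR_EXTERNAL,cv2.CHAIN_APPROX_NONE)[0],key=cv2.contourArea)
P=np.array([onz('top',p[0][0]+215,p[0][1]+150,.04)[:2] for p in c]);P=P[P[:,1]<C[1]+.03]
r=least_squares(lambda q:np.hypot(*(P-q[:2]).T)-.114,C,loss='soft_l1',f_scale=.002);print('deck',r.x,len(P),np.median(abs(r.fun)))
print('cap top',onz('top',264.9,205.7,.08))
# cap two-view
A=lambda p,C:np.degrees(np.arctan2(p[1]-C[1],p[0]-C[0]))
C=(C+r.x)/2
mk=onz('top',298.2,207.2,.04);tb=onz('top',*cp(476,437),.0855)
print('C',C,'mark',mk,np.hypot(*(mk[:2]-C)),A(mk,C),'tab',tb,np.hypot(*(tb[:2]-C)),A(tb,C))
w=[onz('top',*cp(*q),.103) for q in((386,332),(370,392))];print('wing ang',A(w[0],w[1]))
t=[onz('top',*cp(*q),.135) for q in((100,137),(243,183),(160,410),(25,355))]
print('tower',A(t[0],t[3]),A(t[1],t[2]),A(t[0],t[1])+90, np.mean(t,0))
print(bot.sense())
```

```text
ring [ 0.52848421 -0.0604142 ] 164 0.0025976976971717886
deck [ 0.52872449 -0.05690524] 137 0.0014013964315407884
cap top [ 0.52824544 -0.05982671  0.08      ]
C [ 0.52860435 -0.05865972] mark [ 0.52649114 -0.16289396  0.04      ] 0.10425565671569745 -91.1614387434194 tab [ 0.47619528 -0.12661909  0.0855    ] 0.08582066240870696 -127.63877591857644
wing ang -14.742187857361845
tower -17.915890851742535 -19.39614950865915 162.502114694079 [0.58457642 0.10718601 0.135     ]
{'clock': 0.1, 'joints': array([-1.44269115e+00,  1.04644571e-01,  9.65601680e-02,  1.56392720e+00,
        5.18921069e-06,  1.35305602e+00]), 'qd': array([ 0.00110568, -0.00102181,  0.0035793 , -0.0009915 , -0.00015309,
        0.00148852]), 'effort': array([ 6.35861215e-03, -5.58200276e+01,  5.04725683e+01,  1.26601863e-02,
       -2.63211296e-04,  2.34431205e-06]), 'ee_pos': array([ 0.2033692 , -0.56437728,  0.40400428]), 'ee_rot': array([-6.06911505e-04,  9.85085900e-01,  1.72062199e-01,  2.98157325e-05]), 'ft_force': array([-0.24389027, -0.24163449,  0.90679893]), 'torque': array([ 0.01982785, -0.04832499, -0.00939387]), 'grasp_force': 0.0, 'finger_gap': 0.08551234584255867}
```

>>> servo_tool(
  rows=[
    [[0.84,-0.66,0,0,0,0],[0.84,-0.66,0,0,0,0],[0.84,-0.66,0,0,0,0],[0.84,-0.66,0,0,0,0],[0.84,-0.66,0,0,0,0],[0.84,-0.66,0,0,0,0],[0.84,-0.66,0,0,0,0],[0.84,-0.66,0,0,0,0]],
  ],
  jaw=120,
)

```text
clock: 0.9
ee_pos: [0.2944, -0.4187, 0.4043]
ee_rot: [-0.0, 0.985, 0.172, -0.0]
ft_force: [0.0, 1.0, -0.5]
finger_gap: 0.0451
grasp_force: 0.0
```

>>> servo_tool(
  rows=[
    [[0.84,-0.66,0,0,0,0],[0.84,-0.66,0,0,0,0],[0.84,-0.66,0,0,0,0],[0.84,-0.66,0,0,0,0],[0.84,-0.66,0,0,0,0],[0.84,-0.66,0,0,0,0],[0.84,-0.66,0,0,0,0],[0.84,-0.66,0,0,0,0]],
  ],
)

```text
clock: 1.7
ee_pos: [0.385, -0.2738, 0.4044]
ee_rot: [-0.0, 0.985, 0.172, -0.0]
ft_force: [-0.3, -0.4, 0.2]
finger_gap: 0.0452
grasp_force: 0.0
```

>>> servo_tool(
  rows=[
    [[0.84,-0.66,0.3,0,0,0],[0.84,-0.66,0.3,0,0,0],[0.84,-0.66,0.3,0,0,0],[0.84,-0.66,0.3,0,0,0],[0.84,-0.66,0.3,0,0,0],[0.84,-0.66,0.3,0,0,0],[0.84,-0.66,0.3,0,0,0],[0.84,-0.66,0.3,0,0,0]],
  ],
)

```text
clock: 2.5
ee_pos: [0.4756, -0.1289, 0.3561]
ee_rot: [-0.0, 0.985, 0.172, -0.0]
ft_force: [-0.2, -1.2, 0.2]
finger_gap: 0.0456
grasp_force: 0.0
```

>>> servo_tool(
  rows=[
    [[0,0,0.5,0,0,-0.9],[0,0,0.5,0,0,-0.9],[0,0,0.5,0,0,-0.9],[0,0,0.5,0,0,-0.9],[0,0,0,0,0,-0.9],[0,0,0,0,0,-0.9],[0,0,0,0,0,0],[0,0,0,0,0,0]],
  ],
)

```text
clock: 3.3
ee_pos: [0.4753, -0.1298, 0.3165]
ee_rot: [-0.0, 0.899, 0.439, -0.0]
ft_force: [0.1, 0.2, 0.2]
finger_gap: 0.0448
grasp_force: 0.0
```

>>> servo_tool(
  rows=[
    [[0.23,0,0.9,0,0,0],[0,0,0.9,0,0,0],[0,0,0.9,0,0,0],[0,0,0.9,0,0,0],[0,0,0.87,0,0,0],[0,0,0,0,0,0]],
  ],
)

```text
clock: 3.9
ee_pos: [0.4772, -0.1256, 0.2249]
ee_rot: [-0.002, 0.898, 0.439, -0.001]
ft_force: [0.0, 0.5, 0.4]
finger_gap: 0.0452
grasp_force: 0.0
```

Run:
```python
from h import *
s=bot.grab_frame('scene');t=bot.grab_frame('top')
a=cv2.resize(s[150:260,180:300],None,fx=4.5,fy=4.5,interpolation=cv2.INTER_CUBIC)
b=cv2.resize(t[150:270,220:330],None,fx=2.2,fy=2.2)
o=np.zeros((500,790,3),np.uint8);o[:495,:540]=a;o[:264,540:782]=b;cv2.imwrite('pics/p3.png',o)
print(bot.sense()['ft_force'],bot.sense()['ee_pos'])
```

```text
[-0.70996023 -0.32803449  1.82356257] [ 0.47809725 -0.12615253  0.22756632]
```

View pics/p3.png

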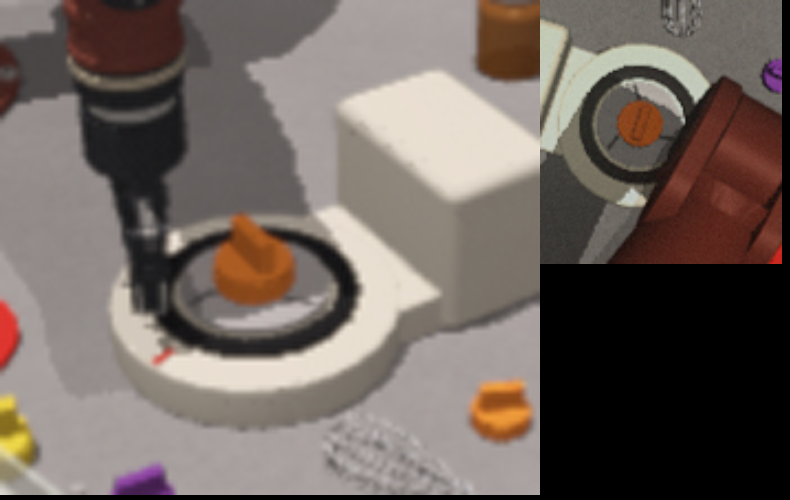

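The fingers straddle the tab (crop 150,270), clear of the cap. I'll close on it.

>>> servo_tool(
  rows=[
    [[0,0,0,0,0,0],[0,0,0,0,0,0],[0,0,0,0,0,0],[0,0,0,0,0,0],[0,0,0,0,0,0]],
  ],
  jaw=255,
  grip_force=40,
)

```text
clock: 4.5
ee_pos: [0.4787, -0.1266, 0.2283]
ee_rot: [0.001, 0.898, 0.44, 0.001]
ft_force: [3.8, -1.7, 5.2]
finger_gap: 0.0097
grasp_force: 39.5
```

Run:
```python
from h import *
s=bot.sense();print(s['ft_force'],s['torque'],s['ee_pos'],s['finger_gap'],s['grasp_force'])
# arc plan in tool-row units: per row 4 deg CCW about C, tool frame constant by symmetry
C=np.array([.5285,-.0600]);x=2*np.arctan2(.439,.8985);d=np.array(s['ee_pos'][:2])-C
print('radius',np.hypot(*d),'ang',np.degrees(np.arctan2(d[1],d[0])))
R=lambda a:np.array([[np.cos(a),-np.sin(a)],[np.sin(a),np.cos(a)]])
T=np.column_stack([[np.cos(x),np.sin(x)],[np.sin(x),-np.cos(x)]])
for deg in (3,4):print(deg,T.T@(R(np.radians(deg))@d-d)/.02)
```

```text
[ 3.79545966 -1.74981061  5.21358501] [-0.34685174 -0.59360191 -0.38216536] [ 0.47873527 -0.12659689  0.22828474] 0.009708498400741384 39.49118435382843
radius 0.0831364797058388 ang -126.76903447139988
3 [0.01006729 0.21739295]
4 [0.01595058 0.28970336]
```

>>> servo_tool(
  rows=[
    [[0.013,0.29,0,0,0,-0.667],[0.013,0.29,0,0,0,-0.667],[0.013,0.29,0,0,0,-0.667],[0.013,0.29,0,0,0,-0.667]],
  ],
)

```text
clock: 4.9
ee_pos: [0.4989, -0.1382, 0.2283]
ee_rot: [0.001, 0.827, 0.562, -0.0]
ft_force: [1.3, -4.2, 7.1]
finger_gap: 0.0097
grasp_force: 39.4
```

>>> servo_tool(
  rows=[
    [[0.013,0.29,0,0,0,-0.667],[0.013,0.29,0,0,0,-0.667],[0.013,0.29,0,0,0,-0.667],[0,0,0,0,0,0]],
  ],
)

```text
clock: 5.3
ee_pos: [0.5159, -0.143, 0.2283]
ee_rot: [0.001, 0.764, 0.645, -0.0]
ft_force: [-0.5, -5.0, 7.2]
finger_gap: 0.0094
grasp_force: 39.2
```

Run:
```python
from h import *
s=bot.sense();print(s['ft_force'],s['torque'],s['ee_pos'],s['ee_rot'],s['finger_gap'],s['grasp_force'])
C=np.array([.5285,-.0600]);d=s['ee_pos'][:2]-C;print(np.hypot(*d),np.degrees(np.arctan2(d[1],d[0])))
t=bot.grab_frame('top');c=bot.grab_frame('scene')
a=cv2.resize(c[150:260,180:300],None,fx=4.5,fy=4.5,interpolation=cv2.INTER_CUBIC)
b=cv2.resize(t[150:270,220:330],None,fx=2.2,fy=2.2)
o=np.zeros((500,790,3),np.uint8);o[:495,:540]=a;o[:264,540:782]=b;cv2.imwrite('pics/p4.png',o)
```

```text
[-0.50551624 -4.9542121   7.15034239] [-0.98972304  0.04127406 -0.04858865] [ 0.5159024  -0.14297073  0.22830142] [ 1.38028375e-03  7.64124083e-01  6.45067725e-01 -3.31549122e-04] 0.009422436292696023 39.22772526741028
0.08392164281366288 -98.6333860638147
```

View pics/p4.png

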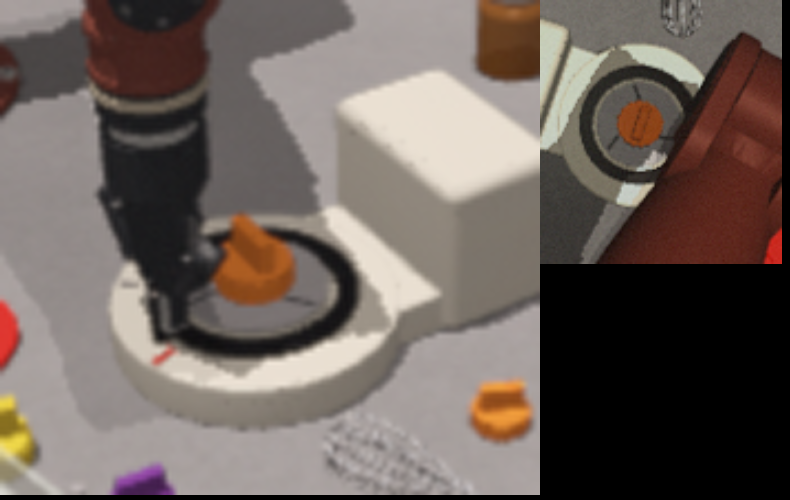

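The tab follows the gripper and is short of the red mark (crop 165,355) by about 7.5°.

>>> servo_tool(
  rows=[
    [[0.013,0.272,0,0,0,-0.625],[0.013,0.272,0,0,0,-0.625],[0,0,0,0,0,0],[0,0,0,0,0,0]],
  ],
)

```text
clock: 5.8
ee_pos: [0.5265, -0.144, 0.2284]
ee_rot: [0.002, 0.721, 0.693, -0.001]
ft_force: [0.2, -6.3, 6.3]
finger_gap: 0.0092
grasp_force: 39.2
```

>>> servo_tool(
  rows=[
    [[0,0,0,0,0,0],[0,0,0,0,0,0],[0,0,-0.8,0,0,0],[0,0,-0.8,0,0,0],[0,0,-0.8,0,0,0],[0,0,-0.8,0,0,0],[0,0,0,0,0,0]],
  ],
  jaw=120,
)

```text
clock: 6.5
ee_pos: [0.5269, -0.1435, 0.2949]
ee_rot: [0.002, 0.721, 0.693, 0.001]
ft_force: [-0.6, -0.8, 0.6]
finger_gap: 0.0454
grasp_force: 0.0
```

Run:
```python
from h import *
s=bot.sense();print(s['ft_force'],s['ee_pos'],s['ee_rot'],s['joints'])
C=np.array([.5285,-.0600]);d=s['ee_pos'][:2]-C;print(np.hypot(*d),np.degrees(np.arctan2(d[1],d[0])))
```

```text
[-0.56504617 -0.79515751  0.57034211] [ 0.52685866 -0.14345513  0.29490553] [2.36653621e-03 7.20976577e-01 6.92955055e-01 6.82692760e-04] [-5.05448711e-01 -5.59937627e-02 -2.64378286e-01  1.35748660e+00
 -9.31583127e-05  1.10497852e+00]
0.08347126885382185 -91.1267105676475
```

>>> servo_tool(
  rows=[
    [[0.7,-0.015,0,0,0,0],[0.7,-0.015,0,0,0,0],[0.7,-0.015,0,0,0,0],[0.7,-0.015,0,0,0,0],[0.7,-0.015,0,0,0,0],[0.67,-0.015,0,0,0,0]],
  ],
)

```text
clock: 7.1
ee_pos: [0.5274, -0.0581, 0.2911]
ee_rot: [-0.0, 0.721, 0.693, -0.0]
ft_force: [0.9, -0.2, -0.1]
finger_gap: 0.0453
grasp_force: 0.0
```

>>> servo_tool(
  rows=[
    [[0,0,0,0,0,-0.95],[0,0,0,0,0,-0.95],[0,0,0,0,0,-0.95],[0,0,0,0,0,-0.95],[0,0,0,0,0,-0.95],[0,0,0,0,0,-0.95],[0,0,0,0,0,-0.95]],
  ],
)

```text
clock: 7.8
ee_pos: [0.5275, -0.0589, 0.2913]
ee_rot: [0.0, 0.439, 0.898, -0.0]
ft_force: [1.0, -0.8, 0.3]
finger_gap: 0.0452
grasp_force: 0.0
```

>>> servo_tool(
  rows=[
    [[0,0,0,0,0,-0.96],[0,0,0,0,0,-0.96],[0,0,0,0,0,-0.96],[0,0,0,0,0,-0.96],[0,0,0,0,0,-0.96],[0,0,0,0,0,-0.95],[0,0,0,0,0,0]],
  ],
)

```text
clock: 8.5
ee_pos: [0.5275, -0.059, 0.2912]
ee_rot: [-0.0, 0.154, 0.988, -0.0]
ft_force: [-0.7, 0.2, 0.3]
finger_gap: 0.0453
grasp_force: 0.0
```

Run:
```python
from h import *
c=bot.grab_frame('scene');t=bot.grab_frame('top')
cv2.imwrite('pics/s5.png',c);cv2.imwrite('pics/t5.png',t)
# overlay expected positions: mark, tab locked
C=np.array([.5285,-.0600]);ang=np.radians(-91.1)
u=np.array([np.cos(ang),np.sin(ang)])
c=c.copy()
def pt(im,n,r,z,off):
    p=proj(n,[*(C+r*u),z]);return p-np.array(off)
x0,y0=195,180
a=cv2.resize(c[y0:y0+80,x0:x0+105],None,fx=5.2,fy=5.2,interpolation=cv2.INTER_CUBIC)
b=cv2.resize(t[150:270,250:330],None,fx=3,fy=3)
for r,z in((.1005,.04),(.083,.0855),(.07,.0855),(.096,.0855)):print(r,z,pt(c,'scene',r,z,(x0,y0))*5.2)
o=np.zeros((420,790,3),np.uint8);o[:a.shape[0],:a.shape[1]]=a;o[:360,550:790]=b;cv2.imwrite('pics/p5.png',o)
h=cv2.cvtColor(c,cv2.COLOR_BGR2HSV);m=cv2.inRange(h,(0,120,80),(7,255,255))[200:260,200:260]|cv2.inRange(h,(174,120,80),(180,255,255))[200:260,200:260]
k,l,st,ce=cv2.connectedComponentsWithStats(m)
for i in range(1,k):print(st[i],ce[i]+200,onz('scene',*(ce[i]+200),.04))
s=bot.sense();print(s['ee_pos'],s['ee_rot'],s['ft_force'])
```

```text
0.1005 0.04 [106.9730961  253.05014731]
0.083 0.0855 [121.63006158 183.81040361]
0.07 0.0855 [135.96485834 174.35971743]
0.096 0.0855 [107.1220465 193.376022 ]
[15 28  3  2  4] [216.  228.5] [ 0.52708749 -0.15895607  0.04      ]
[ 0.52749791 -0.05917502  0.2912367 ] [-2.36621548e-05  1.56662614e-01  9.87652177e-01 -4.27338830e-05] [-0.41047211 -0.15836004 -0.64280754]
```

View pics/p5.png

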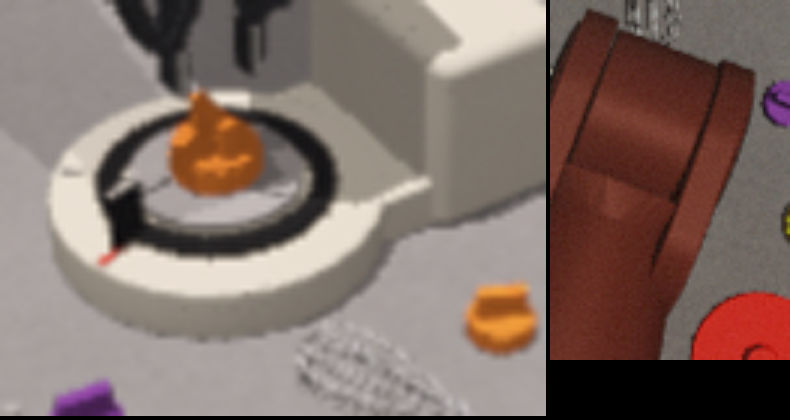

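The tab now points at the red mark (crop 125,210 against 109,256, where I predicted locked). The gripper is over the cap, straddling its wing.

>>> servo_tool(
  rows=[
    [[-0.06,-0.03,0.5,0,0,0],[0,0,0.5,0,0,0],[0,0,0.5,0,0,0],[0,0,0.46,0,0,0],[0,0,0,0,0,0],[0,0,0,0,0,0]],
  ],
)

```text
clock: 9.2
ee_pos: [0.5283, -0.0605, 0.2518]
ee_rot: [-0.0, 0.155, 0.988, 0.0]
ft_force: [0.1, -0.1, -0.2]
finger_gap: 0.0453
grasp_force: 0.0
```

>>> servo_tool(
  rows=[
    [[0,0,0,0,0,0],[0,0,0,0,0,0],[0,0,0,0,0,0],[0,0,0,0,0,0],[0,0,0,0,0,0]],
  ],
  jaw=255,
  grip_force=50,
)

```text
clock: 9.7
ee_pos: [0.5287, -0.0607, 0.2528]
ee_rot: [0.001, 0.155, 0.988, -0.0]
ft_force: [-0.6, 0.4, 5.7]
finger_gap: 0.0129
grasp_force: 49.9
```

Run:
```python
from h import *
s=bot.sense();print(s['ee_pos'],s['ee_rot'],s['ft_force'],s['torque'],s['finger_gap'],s['grasp_force'],s['joints'])
```

```text
[ 0.52872668 -0.06065767  0.25275264] [ 6.14704935e-04  1.55378815e-01  9.87854757e-01 -1.59255863e-04] [-0.62492375  0.35298892  5.71226783] [-0.00189484 -0.01056738 -0.04124693] 0.01294246326484954 49.924569725990295 [-3.60202251e-01 -7.48981165e-02 -3.59886951e-01  1.28453904e+00
 -6.26007285e-05 -4.81803997e-02]
```

>>> servo_tool(
  rows=[
    [[0,0,0,0,0,-0.5],[0,0,0,0,0,-0.5],[0,0,0,0,0,-0.5],[0,0,0,0,0,0]],
  ],
)

```text
clock: 10.1
ee_pos: [0.5287, -0.0607, 0.2528]
ee_rot: [0.001, 0.076, 0.997, -0.0]
ft_force: [-0.5, -0.3, 5.6]
finger_gap: 0.013
grasp_force: 50.1
```

Run:
```python
from h import *
s=bot.sense();print(s['ee_pos'],s['ee_rot'],s['ft_force'],s['torque'],s['effort'][5],s['finger_gap'],s['grasp_force'],s['joints'][5])
```

```text
[ 0.52874797 -0.06065302  0.25275844] [ 6.08705817e-04  7.64467742e-02  9.97073449e-01 -2.40022321e-04] [-0.49414443 -0.30798099  5.60280799] [ 0.05344654 -0.01101507  0.09111292] -0.5561129003763199 0.012952985949156675 50.0929194688797 -0.20712199720889748
```

>>> servo_tool(
  rows=[
    [[0,0,0,0,0,-0.5],[0,0,0,0,0,-0.5],[0,0,0,0,0,-0.5],[0,0,0,0,0,0]],
  ],
)

```text
clock: 10.5
ee_pos: [0.5287, -0.0607, 0.2528]
ee_rot: [0.001, -0.002, 1.0, -0.0]
ft_force: [-0.1, -0.1, 5.0]
finger_gap: 0.013
grasp_force: 50.1
```

Run:
```python
from h import *
s=bot.sense();print(s['ee_pos'],s['ft_force'],s['torque'],s['effort'][5],s['finger_gap'],s['grasp_force'],s['joints'][5])
c=bot.grab_frame('scene');cv2.imwrite('pics/p6.png',cv2.resize(c[170:250,195:300],None,fx=6,fy=6,interpolation=cv2.INTER_CUBIC))
```

```text
[ 0.52873715 -0.06066498  0.2527534 ] [-0.10792322 -0.11903744  4.98614198] [-0.03980413  0.05808421  0.0806639 ] -0.555105172097683 0.012972544656728934 50.10022759437561 -0.3642197436598807
```

View pics/p6.png

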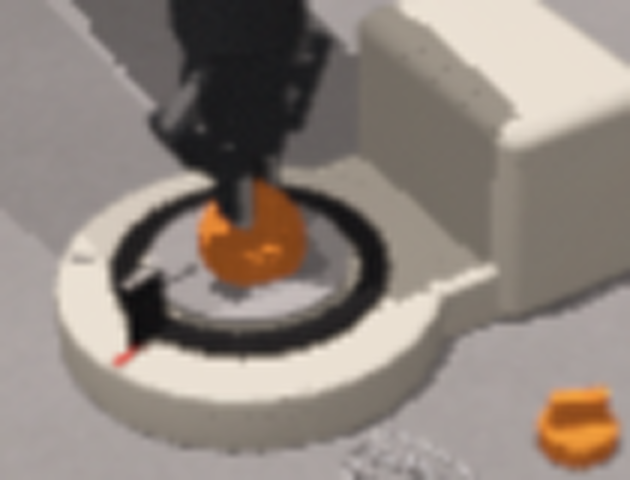

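Torque stays at a low 0.08 N m through 18°, so counter-clockwise loosens it. I'll continue to about 51°.

>>> servo_tool(
  rows=[
    [[0,0,0,0,0,-0.7],[0,0,0,0,0,-0.7],[0,0,0,0,0,-0.7],[0,0,0,0,0,-0.7],[0,0,0,0,0,0]],
  ],
)

```text
clock: 11.05
ee_pos: [0.5288, -0.0607, 0.2528]
ee_rot: [0.001, -0.148, 0.989, -0.0]
ft_force: [-0.2, 0.3, 4.6]
finger_gap: 0.013
grasp_force: 50.1
```

>>> servo_tool(
  rows=[
    [[0,0,0,0,0,-0.7],[0,0,0,0,0,-0.7],[0,0,0,0,0,-0.7],[0,0,0,0,0,-0.5],[0,0,0,0,0,0]],
  ],
)

```text
clock: 11.55
ee_pos: [0.5286, -0.061, 0.2528]
ee_rot: [0.0, -0.281, 0.96, -0.001]
ft_force: [-1.0, -3.3, 6.1]
finger_gap: 0.0133
grasp_force: 50.2
```

Run:
```python
from h import *
s=bot.sense();print(s['ee_pos'],s['ft_force'],s['torque'],s['finger_gap'],s['grasp_force'],s['joints'][5])
```

```text
[ 0.52859708 -0.06102047  0.25277936] [-1.01660002 -3.26868249  6.07165014] [-0.57129373  0.38184395  0.03262001] 0.013268388312667953 50.18107831478119 -0.9297018867973943
```

>>> servo_tool(
  rows=[
    [[0,0,-0.15,0,0,0],[0,0,-0.15,0,0,0],[0,0,-0.2,0,0,0],[0,0,0,0,0,0]],
  ],
)

```text
clock: 11.95
ee_pos: [0.5285, -0.0609, 0.2624]
ee_rot: [-0.0, -0.28, 0.96, -0.001]
ft_force: [-0.4, -4.4, 0.4]
finger_gap: 0.0127
grasp_force: 49.6
```

Run:
```python
from h import *
s=bot.sense();print(s['ee_pos'],s['ft_force'],s['torque'],s['finger_gap'],s['grasp_force'])
```

```text
[ 0.52853518 -0.06089943  0.26238251] [-0.36925407 -4.35354735  0.43264058] [-1.1234355   0.03890623 -0.03226829] 0.012675687524851119 49.62662100791931
```

>>> servo_tool(
  rows=[
    [[0.013,-0.021,-0.3,0,0,0],[0,0,-0.4,0,0,0],[0,0,-0.5,0,0,0],[0,0,-0.5,0,0,0],[0,0,-0.5,0,0,0],[0,0,-0.5,0,0,0],[0,0,-0.5,0,0,0],[0,0,-0.5,0,0,0]],
  ],
)

```text
clock: 12.75
ee_pos: [0.5285, -0.061, 0.337]
ee_rot: [0.0, -0.28, 0.96, -0.0]
ft_force: [0.9, -0.5, -0.7]
finger_gap: 0.013
grasp_force: 49.4
```

>>> servo_tool(
  rows=[
    [[0,0,-0.5,0,0,0],[0,0,-0.5,0,0,0],[0,0,-0.4,0,0,0],[0,0,-0.25,0,0,0],[0,0,-0.17,0,0,0],[0,0,0,0,0,0],[0,0,0,0,0,0],[0,0,0,0,0,0]],
  ],
)

```text
clock: 13.55
ee_pos: [0.5284, -0.061, 0.372]
ee_rot: [-0.0, -0.28, 0.96, 0.0]
ft_force: [-0.1, -0.1, -1.6]
finger_gap: 0.0128
grasp_force: 49.4
```

Run:
```python
from h import *
s=bot.sense();print(s['ee_pos'],s['ft_force'],s['torque'],s['finger_gap'],s['grasp_force'],s['clock'])
c=bot.grab_frame('scene');cv2.imwrite('pics/p7.png',cv2.resize(c[130:260,180:310],None,fx=4.6,fy=4.6,interpolation=cv2.INTER_CUBIC))
x0=np.array([180,130])
print('tab exp',[(proj('scene',[.5285+r*np.cos(np.radians(-91.1)),-.06+r*np.sin(np.radians(-91.1)),z])-x0)*4.6 for r,z in((.07,.0855),(.096,.0855),(.1005,.04))])
print('cap bottom exp',(proj('scene',[.5285,-.06,.172])-x0)*4.6)
```

```text
[ 0.52836821 -0.06099797  0.37199757] [-0.14964436 -0.05611054 -1.57021475] [-0.01257115 -0.03226684 -0.03010767] 0.012836391071306576 49.39511060714722 13.55
tab exp [array([189.27660545, 384.2412885 ]), array([163.76181037, 401.06340407]), array([163.63004655, 453.85205339])]
cap bottom exp [250.51115334 242.5843978 ]
```

View pics/p7.png

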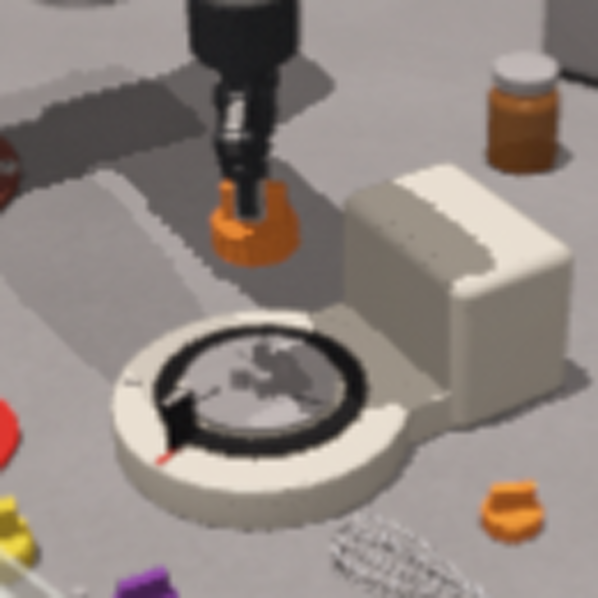

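The cap hangs upright in the gripper (255,235), about 12 cm up, and the tab is still at the red mark (180,420 / 165,458). I'll hand in.

```bash
python3 -c "
from bench import bot
print(bot.job_done())"
```

```text
the job is handed in; nothing more can be done
None
```

The job is handed in at about 13.6 s: the collar's tab is at the red mark, and the cap loosened counter-clockwise and is held still and upright about 12 cm above its seat (no verdict was returned).

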